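Set a telescoping brush's rivet, then draw its handle out and hold it

ROBOT

A 7-joint arm with a two-finger parallel gripper is mounted at the origin on the work surface. World frame = base frame: x ahead of the robot, y to its left, z up, the work surface at z = 0. Lengths are in m, angles in rad, forces in N, time in s.
With the tool pointing down it reaches from about 0.425 to 0.95 m from the base axis. Payload 16.7 kg.
Tool frame: the origin (TCP) lies on the centre line of the jaws, within the pads' length; the fingertips stand 22 mm ahead of it and the grasp point (between the pads) lies 3 mm ahead of it; x points along the fingers, y is the direction in which the jaws open and shut, and the axes are right-handed (so a half turn about x gives the same grasp; the last joint's range is limited). The gripper opens to 94 mm and grips with 3 to 60 N. Pads are 16 mm wide; open, the fingers measure 119 mm over their backs; the gripper's body (75 mm by 177 mm) begins 78 mm behind the grasp point.
Start: joints at [1.03, 0.426, 0.074, 1.606, -0.034, 1.111, -0.067], TCP at [0.257, -0.624, 0.205] pointing down, gripper open.
Joint ranges: [-2.85, 2.85], [-0.5, 2.14], [-1.23, 1.37], [0.21, 2.46], [-1.02, 4.16], [0.16, 2.05], [-2.73, 2.73]. Speed limits (rad/s): [1.89, 1.89, 2.39, 2.39, 3.01, 3.01, 3.01].

INTERFACE

Orientations are given as a rotation vector (axis times angle).
In Python, from workcell import robot gives the robot as it stands.
- The arm moves only by the tool step_arm, never from a script. Its argument "series" is a list of rows, each an object of numbers: "tx", "ty", "tz": the shift along the tool's x, y, z in units of 30 mm (1.0 is 30 mm); "rx", "ry", "rz": the turn, a rotation vector about the tool's x, y, z in units of 10 degrees (1.0 is 10 degrees); "gripper": the finger opening in mm, from 0 to 94. A call has 1 to 20 rows; each row is the pose to reach, as a shift and turn from the pose measured when the call began, along the tool's axes at that moment; what a row does not reach only later rows make up. A row lasts 1/8 s, in which the tool goes at most 62.5 mm and 10.7 degrees, less where a joint would pass 70% of its speed; a pose out of reach is approached as far as the arm can. A call with a gripper value outside its range is refused whole. The fingers move at their own pace and stop on an object; the grip force is fixed at half the most. Time passes only in rows, so rows that repeat a pose let the fingers close. It gives the time, the measured TCP pose, the force and the opening at its end, in the units of the state.
- robot.get_obs(): the state, without advancing time (a new reading comes with each control period).
- robot.get_image(name): name is "side" or "top" or "wrist"; returns (picture, depth): 420x560x3 uint8, red, green, blue; 420x560 float32, m along the optical axis (not along the pixel's ray), 0 where there is no reading.
- robot.camera_params(name): a dict with "fx", "fy", "cx", "cy" (pixels), "distortion" ([k1, k2, p1, p2, k3] as OpenCV has them; the pictures are not rectified), "extrinsics" (4x4, takes a point from world to camera coordinates); the wrist camera has in their place "mount" (4x4, takes a point from camera to tool coordinates, whose origin is the TCP and whose axes are the tool frame's). Camera axes: x right, y down, z forward; pixel columns grow to the right and rows downward; lengths in m; the calibration is good to about 2 mm. A picture is of the moment at which its call begins: read the wrist's pose just before it. camera_params takes no time and is no camera call.
- robot.close_job(): hands the job in, once; it reports no verdict.
Trained networks look in the newest picture that a camera, given by its name, has taken for a name from the list of things; names that differ only in an ending like _2 or _b are one class to them, and where a whole thing is asked for, a point or a joint stands for the part that bears it (a point fixed in the world has none). Each returns a list of dicts, best first, with "conf" (0 to 1); they miss things now and then, are a little off and sometimes report something else, mostly with a low value. They report only what shows in the picture. A call takes as long as a camera call.
- robot.search_frame(camera, name): "bbox" ([left, top, width, height] in pixels, round what is visible of it).
- robot.masks_of(camera, name): "pixels" (420x560 bool, what is visible of it) and "bbox" ([left, top, width, height] in pixels, round what is visible of it).
- robot.mark_of(camera, name): "at" ([column, row] in pixels: a listed point, or the origin of a listed thing).
The state is a dict: "t": time; "joint_positions": joint angles; "qvel": joint speeds; "tau": joint torques, N m; "tool_pos": TCP position; "tcp_rot": TCP orientation; "ft_force": force on the tool from outside, world axes, zero at the start; "wrist_torque": the same for the moment, N m; "grip_width": finger opening in m.
Only numpy, scipy, OpenCV 4.12 (cv2) and the standard library are available. Lean on these libraries where they do the work, as an engineer would, in place of code of your own. Each camera call takes 0.05 s, during which the arm holds its last target. There are 200 camera calls.

TASK

Finish the big telescoping calligraphy brush that is clamped in the lever press: first swing the press lever down to its stop, so that the ram drives the ferrule rivet home, and let the lever spring back up. Then push the release button on the brush's handle fully in, take the pull grip at the handle's end and draw it out past the first stop to the second stop (both sections fully out). Finish while still holding the grip with the fingers, the handle fully extended (it springs back if let go), and leave the other things on the table where they stand.

Things in the scene. Friction and masses are not known exactly. Their poses are not given: they have to be found in the camera images.
- press: Fixed lever press with the brush clamped in it. Base plate 140 x 360 x 20 mm, origin under its centre. In mm, press frame: brush axis along y at x 0, z 75: white tuft y -200 to -85, ferrule (dia 36) to -40, black outer tube (dia 32) to +90, then the pull grip. Grey column and head: x -70 to 20, y -90 to -30, top z 190. Tube strap: y -5 to 9, top z 102.
- lever (a joint): Press lever, hinged on the press's x axis at (0, -60, 165) mm in the press frame. 0 = up at rest, grows as it is swung down, stop at 0.80 rad. At value q the centre of its crossbar is at y = -60 - 170 cos(0.52 - q), z = 165 + 170 sin(0.52 - q) mm. A spring returns it: about 3 N at the bar at rest, 8 N at the stop.
- lever_bar (a point): Centre of the lever's black round crossbar, 20 mm thick, 80 mm long with its round ends, parallel to the press's x axis; moves with the lever (z 249 mm at rest, 118 mm at the stop). Nothing is above it: it can be pushed down from above.
- rivet (a joint): Brass rivet on top of the ferrule under the press's ram: 0 = 6 mm proud, 0.006 m = flush; starts between 0 and 1.5 mm. A full stroke of the lever drives it to about 5.5 mm; it stays where it is driven.
- button (a joint): Release button of the telescope: 0 = out, 0.007 m = fully in. Moves straight down against about 3 N of friction and stays in once pressed. While it is out, a lock pin keeps the handle closed; it is free once the button is more than about 4.5 mm in.
- button_top (a point): Centre of the button's top face: round steel button of 20 mm diameter in a brass collar (28 mm diameter, top z 93 mm) on top of the outer tube, at (0, 50, 102) mm in the press frame when out, z 95 mm when in. Moves with the button.
- pull_grip: Pull grip: wooden square bar 22 x 46 (along y) x 22 mm, brass flange (dia 38, 12 thick) on its outer (+y) end. Origin: centre of the wooden bar, at (0, 121.5, 75) mm in the press frame when closed; axes as the press's. Slides along the press's +y by inner + middle (0 to 110 mm). Pinch the bar across x from above; the flange keeps fingers from slipping off.
- inner (a joint): Inner (steel) section: 0 = closed, 0.055 m = fully out. A spring pulls it back, 2.5 N closed to 4 N out (plus 0.4 N friction). It comes out first; its end is the first stop.
- middle (a joint): Middle (aluminium) section: 0 = closed, 0.055 m = fully out. A spring pulls it back, 6 N closed to 8.5 N out (plus 0.4 N friction), so it follows after the inner section; with both fully out the handle is at the second stop.
- ink_bottle: Bystander: closed ink jar, diameter 44, 70 mm high, on the far (+x) side of the press. Origin under its centre, as for all bystanders.
- seal: Bystander: upright stone seal 28 x 28 x 60 mm, on the near (-x) side of the press.
- ink_stone: Bystander: black ink stone 80 x 120 x 22 mm, flat on the table on the near side of the press.
- paperweight: Bystander: brass bar 22 x 130 x 16 mm on the table on the far side of the press.
- brush_pot: Bystander: white pot, diameter 90, 120 mm high, full of small brushes up to 220 mm high, beyond one end of the press (left or right).
- mug: Bystander: blue porcelain mug, diameter 76, 85 mm high, beyond the other end.
- gift_box: Bystander: lilac and pink cardboard box 114 x 204 x 53 mm on the right (-y) side.

How it is judged:
On the way, in this order (a step that is already met when the one before it is completed fails the run):
1. the lever is swung down to its stop and the rivet driven home (value of joint lever above 0.74 rad and value of joint rivet above 0.0042 m), for 0.1 s.
2. the lever has sprung back up (value of joint lever below 0.08 rad), for 0.2 s.
3. the release button is pushed in (value of joint button above 0.005 m), for 0.1 s.
4. the handle is drawn out to the second stop by the fingers (value of joint each of inner, middle above 0.051 m and contact force between the fingers and pull_grip above 2 N), for 0.2 s.
At the end, for the whole second after the job is handed in: Both handle sections are within 4 mm of fully out (inner and middle each beyond 51 mm of 55), still, and held there by the fingers on the pull grip (more than 2 N); the button is in (more than 5 mm), the rivet driven (more than 4.2 mm), the lever back up (less than 0.08 rad) (all of step 4 and value of joint button above 0.005 m and value of joint rivet above 0.0042 m and value of joint lever below 0.08 rad and linear speed of pull_grip below 0.02 m/s); the arm keeps its last pose, push and grip.
It fails at once if a bystander is moved by more than 30 mm (distance of any of ink_bottle, seal, ink_stone, paperweight, brush_pot, mug, gift_box from where it was at the start of the episode above 0.03 m).
It also fails if it takes over 64 s, if anything falls off the work surface, if the arm or the gripper's body presses on something with over 40 N, if the wrist force passes 120 N, or if a joint passes its speed limit or range.

## Working session

There is one attempt and no reset: what is moved stays moved. The work goes in short steps, Python scripts to look and compute and a tool call to move; the robot and the scene stay as the last step left them, time stands still between calls to the robot, and variables do not carry over. Pictures are saved under pics/ and viewed, about 8 in all and at most 12, crops included, and the job is handed in when it is done.

Besides the shell and the picture viewer there is one more tool, called after "Emit:" in YAML: its name, and indented under it one key for each argument. step_arm: Moves the arm, as the interface text tells. Its arguments: {"type":"object","properties":{"series":{"type":"array","items":{"type":"object","properties":{"tx":{"type":"number"},"ty":{"type":"number"},"tz":{"type":"number"},"rx":{"type":"number"},"ry":{"type":"number"},"rz":{"type":"number"},"gripper":{"type":"number"}}}}},"required":["series"]}

```bash
mkdir -p pics; cat > h.py <<'E'
import numpy as np, cv2
from scipy.spatial.transform import Rotation as R
from workcell import robot
def deproj(cam,uv,depth=None,z=None,T=None):
    p=robot.camera_params(cam); K=np.array([[p['fx'],0,p['cx']],[0,p['fy'],p['cy']],[0,0,1.]])
    n=cv2.undistortPoints(np.array(uv,float).reshape(-1,1,2),K,np.array(p['distortion'],float)).reshape(-1,2)
    d=np.c_[n,np.ones(len(n))]
    W=np.linalg.inv(np.array(p['extrinsics'])) if T is None else T
    if depth is not None: c=d*np.reshape(depth,(-1,1)); return c@W[:3,:3].T+W[:3,3]
    r=d@W[:3,:3].T; o=W[:3,3]; return o+r*((np.reshape(z,(-1,1))-o[2])/r[:,2:])
def tool(o): 
    T=np.eye(4);T[:3,:3]=R.from_rotvec(o['tcp_rot']).as_matrix();T[:3,3]=o['tool_pos'];return T
E
python3 - <<'E'
from h import *
o=robot.get_obs();print(o['t'],o['tool_pos'],o['tcp_rot'],tool(o)[:3,:3].round(3))
for c in('top','side'):
    im,d=robot.get_image(c);cv2.imwrite(f'pics/{c}0.png',im[:,:,::-1]);np.save(f'{c}0.npy',d)
    for n in('lever_bar','button_top','pull_grip','press','rivet','brush_pot','mug','gift_box','ink_bottle','seal'):
        for m in robot.mark_of(c,n)[:1]:
            u=np.clip(np.round(m['at']).astype(int),0,[559,419]);dd=d[u[1],u[0]]
            print(c,n,m['conf'],np.round(m['at'],1),deproj(c,m['at'],dd).round(3))
E
```

```text
0.0 [ 0.25694909 -0.62371489  0.20409712] [ 2.007247    0.39856866 -2.00792529] [[-0.001  0.381 -0.925]
 [ 0.001 -0.925 -0.381]
 [-1.    -0.001  0.   ]]
top lever_bar 0.55 [313.2 196.3] [[ 0.567 -0.184  0.255]]
top button_top 0.38 [238.3 196.6] [[0.598 0.088 0.025]]
top pull_grip 0.56 [217.3 201.3] [[0.576 0.159 0.093]]
top press 0.93 [251.7 205.8] [[0.555 0.032 0.099]]Traceback (most recent call last):
  File "<stdin>", line 6, in <module>
ValueError: it knows: brush_pot, button_top, gift_box, ink_bottle, ink_stone, lever_bar, mug, paperweight, press, pull_grip, seal
```

```bash
python3 - <<'E'
from h import *
for c in('top','side'):
    im,d=robot.get_image(c);cv2.imwrite(f'pics/{c}0.png',im[:,:,::-1]);np.save(f'{c}0.npy',d)
    for n in('lever_bar','button_top','pull_grip','press','brush_pot','mug','gift_box','ink_bottle','seal'):
        for m in robot.mark_of(c,n)[:1]:
            u=np.clip(np.round(m['at']).astype(int),0,[559,419]);dd=d[u[1],u[0]]
            print(c,n,m['conf'],np.round(m['at'],1),deproj(c,m['at'],dd).round(3))
a=cv2.imread('pics/top0.png');b=cv2.imread('pics/side0.png')
cv2.imwrite('pics/both.png',cv2.resize(np.vstack([a[60:330],b[60:390]]),None,fx=1,fy=1))
cv2.imwrite('pics/topz.png',cv2.resize(a[110:310,130:410],None,fx=2.8,fy=2.8,interpolation=2))
E
```

```text
top lever_bar 0.74 [310.7 199.4] [[ 0.557 -0.175  0.258]]
top button_top 0.47 [238.4 200.2] [[0.578 0.081 0.094]]
top pull_grip 0.5 [217.1 201.2] [[0.578 0.161 0.081]]
top press 0.81 [250.5 204.1] [[0.561 0.036 0.108]]
top brush_pot 0.9 [152.6 193.5] [[0.609 0.388 0.117]]
top mug 0.92 [371.5 189.7] [[ 0.612 -0.425  0.009]]
top gift_box 0.72 [434.1 232.9] [[ 0.438 -0.639  0.054]]
top ink_bottle 0.6 [225.8 170.2] [[0.694 0.128 0.074]]
top seal 0.55 [255.3 234.5] [[0.451 0.024 0.063]]
side button_top 0.42 [253.3 254.8] [[0.577 0.089 0.095]]
side pull_grip 0.74 [253.  253.6] [[0.581 0.087 0.097]]
side press 0.54 [296.4 280.1] [[0.441 0.027 0.003]]
side brush_pot 0.72 [173.  331.6] [[0.582 0.455 0.064]]
side mug 0.71 [325.  202.2] [[ 0.597 -0.394  0.011]]
side gift_box 0.8 [376.4 189.5] [[ 0.44  -0.544  0.055]]
side ink_bottle 0.47 [216.1 264.7] [[0.699 0.154 0.028]]
side seal 0.49 [293.2 276.6] [[0.451 0.032 0.018]]
```

View pics/both.png

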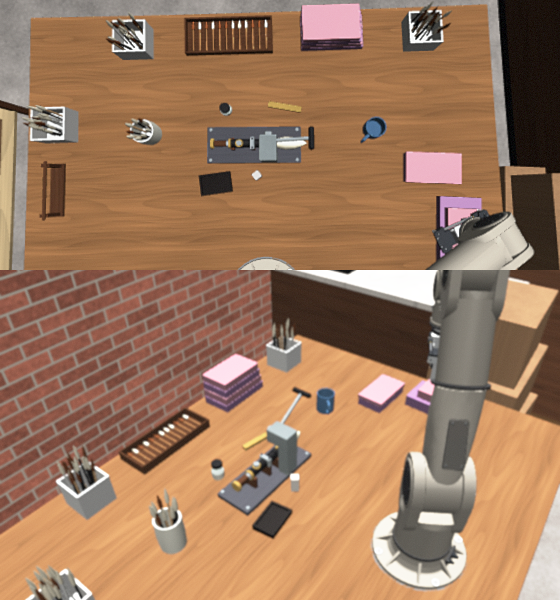

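View pics/topz.png

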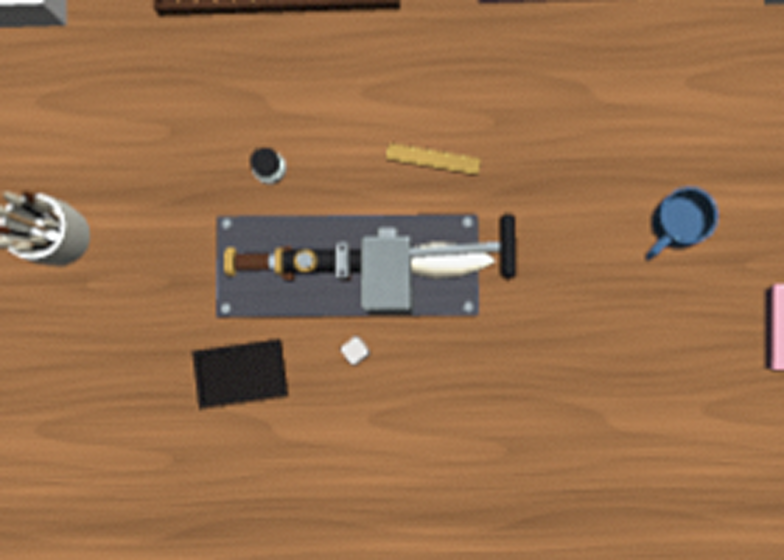

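The top view shows the press aligned roughly with world y. The base corners are at about (217,216)–(480,317) in the zoom, the bar at (507,246), the button at (306,260) and the grip at (252,260). The bystanders are well clear.

```bash
python3 - <<'E'
from h import *
c=np.array([[217,216],[478,214],[480,316],[217,318]])/2.8+[130,110]
w=deproj('top',c,z=np.full(4,.02))[:,:2]
m=np.array([[70,180],[70,-180],[-70,-180],[-70,180]])/1e3
t,_=R.align_vectors(np.c_[w-w.mean(0),np.zeros(4)],np.c_[m,np.zeros(4)])
print(w.round(3),w.mean(0).round(4),'yaw',t.as_rotvec())
px=np.array([[507,246],[306,260],[252,260],[231,260]])/2.8+[130,110]
print(deproj('top',px,z=[.258,.102,.086,.094]).round(4))
d=np.load('top0.npy')
for n in('lever_bar','pull_grip','button_top'):
    for k in robot.masks_of('top',n)[:1]:
        v,u=np.nonzero(k['pixels']);p=deproj('top',np.c_[u,v],d[v,u]);hi=p[p[:,2]>np.percentile(p[:,2],40)]
        print(n,k['conf'],len(u),np.median(hi,0).round(4),hi.min(0).round(3),hi.max(0).round(3))
        print(cv2.minAreaRect(np.c_[u,v].astype(np.float32)))
v,u=np.mgrid[100:320,130:420].reshape(2,-1);p=deproj('top',np.c_[u,v],d[v,u])
b=p[(p[:,2]>.012)&(p[:,2]<.028)&(abs(p[:,0]-.56)<.11)&(abs(p[:,1]-.02)<.25)]
print(cv2.minAreaRect((b[:,:2]*1000).astype(np.float32)))
h=p[(p[:,2]>.18)&(p[:,2]<.2)];print('head',h.min(0),h.max(0))
h=p[(abs(p[:,0]-.61)<.08)&(p[:,1]>.3)&(p[:,2]>.1)];print('pot',h.min(0),h.max(0))
E
```

```text
[[ 0.639  0.206]
 [ 0.631 -0.152]
 [ 0.491 -0.15 ]
 [ 0.499  0.208]] [0.5651 0.0281] yaw [ 0.          0.         -0.02075735]
[[ 0.5617 -0.1766  0.258 ]
 [ 0.5669  0.0772  0.102 ]
 [ 0.5706  0.1499  0.086 ]
 [ 0.5706  0.1762  0.094 ]]
lever_bar 0.81 249 [ 0.561  -0.1733  0.2567] [ 0.409 -0.184  0.241] [ 0.599 -0.091  1.762]
((294.5, 198.0), (22.0, 37.0), 90.0)
pull_grip 0.56 139 [0.5692 0.168  0.0869] [ 0.409 -0.091  0.083] [0.586 0.187 1.762]
((217.0, 203.5), (9.0, 16.0), 90.0)
((554.7197875976562, 40.63514709472656), (193.1026153564453, 467.0571594238281), 4.114560127258301)
head [ 0.49549311 -0.09373778  0.18005401] [0.65367971 0.44533752 0.19952903]
pot [0.57864774 0.38516247 0.10077889] [0.66059171 0.47084943 0.20765041]
```

Emit:
step_arm:
  series:
    - {"tx": -2.1, "gripper": 0}
    - {"tx": -4.2, "gripper": 0}
    - {"tx": -4.2, "ty": -2, "tz": -3, "rx": -1, "gripper": 0}
    - {"tx": -4.2, "ty": -3, "tz": -4.5, "rx": -2, "gripper": 0}
    - {"tx": -4.2, "ty": -4, "tz": -6, "rx": -3, "gripper": 0}
    - {"tx": -4.2, "ty": -5, "tz": -7.5, "rx": -4, "gripper": 0}
    - {"tx": -4.2, "ty": -6, "tz": -9, "rx": -5, "gripper": 0}
    - {"tx": -4.2, "ty": -7, "tz": -10.5, "rx": -5.5, "gripper": 0}
    - {"tx": -4.2, "ty": -8, "tz": -12, "rx": -6, "gripper": 0}
    - {"tx": -4.2, "ty": -9, "tz": -13.5, "rx": -6.64, "gripper": 0}
    - {"tx": -4.2, "ty": -9.91, "tz": -15.05, "rx": -6.64, "gripper": 0}
    - {"tx": -4.2, "ty": -9.91, "tz": -15.05, "rx": -6.64, "gripper": 0}
    - {"tx": -4.2, "ty": -9.91, "tz": -15.05, "rx": -6.64, "gripper": 0}
    - {"tx": -4.2, "ty": -9.91, "tz": -15.05, "rx": -6.64, "gripper": 0}

```text
$.series[0]: bad value
```

Emit:
step_arm:
  series:
    - {"tx": -2.0, "ty": 0, "tz": 0, "rx": 0, "ry": 0, "rz": 0, "gripper": 0}
    - {"tx": -4.2, "ty": 0, "tz": 0, "rx": 0, "ry": 0, "rz": 0, "gripper": 0}

```text
t: 1.65
tool_pos: [0.2569, -0.6237, 0.3283]
tcp_rot: [2.007, 0.399, -2.008]
ft_force: [0.2, -0.9, 0.4]
grip_width: 0.0774
```

Emit:
step_arm:
  series:
    - {"tx": 0, "ty": -2, "tz": -3, "rx": -1, "ry": 0, "rz": 0, "gripper": 0}
    - {"tx": 0, "ty": -3, "tz": -4.5, "rx": -2, "ry": 0, "rz": 0, "gripper": 0}
    - {"tx": 0, "ty": -4, "tz": -6, "rx": -3, "ry": 0, "rz": 0, "gripper": 0}
    - {"tx": 0, "ty": -5, "tz": -7.5, "rx": -4, "ry": 0, "rz": 0, "gripper": 0}
    - {"tx": 0, "ty": -6, "tz": -9, "rx": -5, "ry": 0, "rz": 0, "gripper": 0}
    - {"tx": 0, "ty": -7, "tz": -10.5, "rx": -5.5, "ry": 0, "rz": 0, "gripper": 0}
    - {"tx": 0, "ty": -8, "tz": -12, "rx": -6, "ry": 0, "rz": 0, "gripper": 0}
    - {"tx": 0, "ty": -9, "tz": -13.5, "rx": -6.64, "ry": 0, "rz": 0, "gripper": 0}
    - {"tx": 0, "ty": -9.91, "tz": -15.05, "rx": -6.64, "ry": 0, "rz": 0, "gripper": 0}
    - {"tx": 0, "ty": -9.91, "tz": -15.05, "rx": -6.64, "ry": 0, "rz": 0, "gripper": 0}
    - {"tx": 0, "ty": -9.91, "tz": -15.05, "rx": -6.64, "ry": 0, "rz": 0, "gripper": 0}
    - {"tx": 0, "ty": -9.91, "tz": -15.05, "rx": -6.64, "ry": 0, "rz": 0, "gripper": 0}

```text
t: 3.15
tool_pos: [0.5605, -0.1781, 0.3288]
tcp_rot: [1.226, 1.2, -1.226]
ft_force: [0.0, 0.2, -0.6]
grip_width: 0.0006
```

```bash
python3 - <<'E'
from h import *
o=robot.get_obs();T=tool(o);print(o['t'],o['tool_pos'],T[:3,:3].round(3),o['joint_positions'],o['grip_width'])
im,d=robot.get_image('wrist');cv2.imwrite('pics/w1.png',im[:,:,::-1])
M=T@np.array(robot.camera_params('wrist')['mount'])
for n in('lever_bar','button_top','pull_grip'):
    for m in robot.mark_of('wrist',n)[:1]:
        u=np.clip(np.round(m['at']).astype(int),0,[559,419]);print(n,m['conf'],m['at'],deproj('wrist',m['at'],d[u[1],u[0]],T=M).round(4))
E
```

```text
3.15 [ 0.56053447 -0.17808575  0.3287744 ] [[-0.001  1.    -0.023]
 [ 0.001 -0.023 -1.   ]
 [-1.    -0.001 -0.001]] [ 0.50734512  0.22165302 -0.37033901  1.62521793  0.08159857  1.31110461
  0.10114866] 0.0005753468941812458
lever_bar 0.93 [283.6, 222.5] [[ 0.5646 -0.1755  0.2594]]
```

View pics/w1.png

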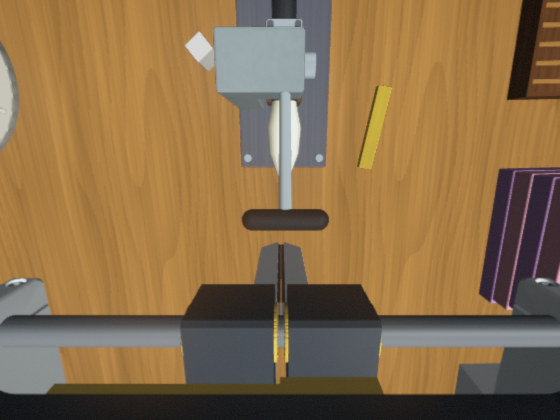

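The bar is at (284,220), centred under the closed fingers. It measures (0.565, -0.176, 0.259), which matches the expected height. Pressing along the arc.

Emit:
step_arm:
  series:
    - {"tx": 1.2, "ty": 0.1, "tz": 0, "rx": 0, "ry": 0, "rz": 0, "gripper": 0}
    - {"tx": 1.9, "ty": 0.1, "tz": 0.11, "rx": 0, "ry": 0, "rz": 0, "gripper": 0}
    - {"tx": 2.56, "ty": 0.1, "tz": 0.39, "rx": 0, "ry": 0, "rz": 0, "gripper": 0}
    - {"tx": 3.0, "ty": 0.1, "tz": 0.5, "rx": 0, "ry": 0, "rz": 0, "gripper": 0}
    - {"tx": 3.4, "ty": 0.1, "tz": 0.61, "rx": 0, "ry": 0, "rz": 0, "gripper": 0}
    - {"tx": 3.9, "ty": 0.1, "tz": 0.66, "rx": 0, "ry": 0, "rz": 0, "gripper": 0}
    - {"tx": 4.4, "ty": 0.1, "tz": 0.7, "rx": 0, "ry": 0, "rz": 0, "gripper": 0}
    - {"tx": 4.8, "ty": 0.1, "tz": 0.68, "rx": 0, "ry": 0, "rz": 0, "gripper": 0}
    - {"tx": 5.2, "ty": 0.1, "tz": 0.64, "rx": 0, "ry": 0, "rz": 0, "gripper": 0}
    - {"tx": 5.5, "ty": 0.1, "tz": 0.58, "rx": 0, "ry": 0, "rz": 0, "gripper": 0}
    - {"tx": 5.5, "ty": 0.1, "tz": 0.58, "rx": 0, "ry": 0, "rz": 0, "gripper": 0}

```text
t: 4.72
tool_pos: [0.5631, -0.1942, 0.1632]
tcp_rot: [1.226, 1.201, -1.225]
ft_force: [-1.5, -1.3, 4.0]
grip_width: 0.0003
```

Emit:
step_arm:
  series:
    - {"tx": 0.2, "ty": 0, "tz": -0.02, "rx": 0, "ry": 0, "rz": 0, "gripper": 0}
    - {"tx": 0.4, "ty": 0, "tz": -0.05, "rx": 0, "ry": 0, "rz": 0, "gripper": 0}
    - {"tx": 0.5, "ty": 0, "tz": -0.06, "rx": 0, "ry": 0, "rz": 0, "gripper": 0}
    - {"tx": 0.5, "ty": 0, "tz": -0.06, "rx": 0, "ry": 0, "rz": 0, "gripper": 0}

```text
t: 5.22
tool_pos: [0.5633, -0.1923, 0.1482]
tcp_rot: [1.226, 1.201, -1.225]
ft_force: [1.0, -4.6, 5.1]
grip_width: 0.0004
```

```bash
python3 - <<'E'
from h import *
o=robot.get_obs();T=tool(o);print(o['t'],o['tool_pos'],o['ft_force'])
im,d=robot.get_image('wrist');b=robot.get_image('side')[0]
cv2.imwrite('pics/w2.png',np.vstack([im[100:400],cv2.resize(b[150:260,200:400],(560,308))])[:,:,::-1])
M=T@np.array(robot.camera_params('wrist')['mount'])
for m in robot.mark_of('wrist','lever_bar')[:1]:
    u=np.clip(np.round(m['at']).astype(int),0,[559,419]);print(m['conf'],m['at'],deproj('wrist',m['at'],d[u[1],u[0]],T=M).round(4))
E
```

```text
5.225 [ 0.56325178 -0.19229161  0.14822141] [ 0.95092185 -4.59145892  5.08149738]
0.7 [280.0, 257.1] [[ 0.5647 -0.1838  0.1717]]
```

View pics/w2.png

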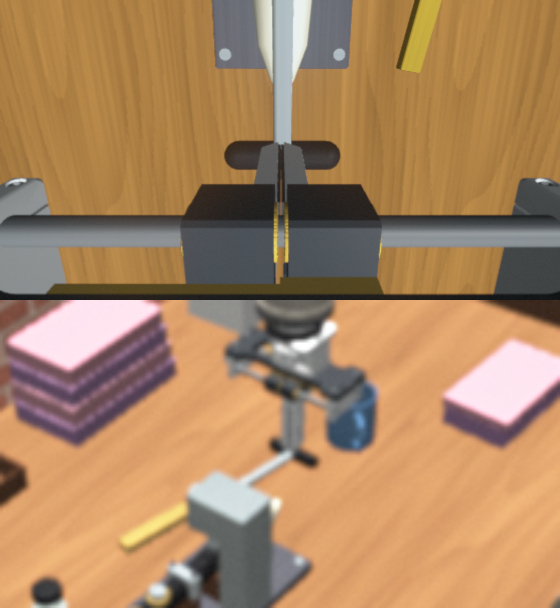

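The fingers sit on the bar, but the force is still low (5 N), so the stop isn't certain. Pushing a little further.

Emit:
step_arm:
  series:
    - {"tx": 0.1, "ty": 0, "tz": -0.02, "rx": 0, "ry": 0, "rz": 0, "gripper": 0}
    - {"tx": 0.2, "ty": 0, "tz": -0.03, "rx": 0, "ry": 0, "rz": 0, "gripper": 0}
    - {"tx": 0.2, "ty": 0, "tz": -0.03, "rx": 0, "ry": 0, "rz": 0, "gripper": 0}

```text
t: 5.75
tool_pos: [0.5633, -0.1914, 0.1423]
tcp_rot: [1.226, 1.201, -1.225]
ft_force: [-0.2, -4.6, 5.0]
grip_width: 0.0003
```

```bash
python3 - <<'E'
from h import *
o=robot.get_obs();T=tool(o)
im,d=robot.get_image('wrist');cv2.imwrite('pics/w3.png',im[:,:,::-1])
M=T@np.array(robot.camera_params('wrist')['mount'])
for c in(235,245,320,330):
    vs=np.arange(236,280,3);P=deproj('wrist',np.c_[np.full(len(vs),c),vs],d[vs,c],T=M)
    print(c,[(int(v),*p[1:].round(4)) for v,p in zip(vs,P) if p[2]>.06])
s=robot.get_image('side')[1]
E
```

```text
235 [(242, np.float64(-0.1845), np.float64(0.1341)), (245, np.float64(-0.1854), np.float64(0.1373)), (248, np.float64(-0.1866), np.float64(0.1399)), (251, np.float64(-0.1885), np.float64(0.1405)), (254, np.float64(-0.1892), np.float64(0.144)), (257, np.float64(-0.1922), np.float64(0.1419)), (260, np.float64(-0.1939), np.float64(0.1429)), (263, np.float64(-0.1963), np.float64(0.1421)), (266, np.float64(-0.1989), np.float64(0.1413))]
245 [(242, np.float64(-0.1841), np.float64(0.1354)), (245, np.float64(-0.1852), np.float64(0.1383)), (248, np.float64(-0.1866), np.float64(0.1403)), (251, np.float64(-0.188), np.float64(0.142)), (254, np.float64(-0.1898), np.float64(0.1428)), (257, np.float64(-0.1919), np.float64(0.143)), (260, np.float64(-0.1939), np.float64(0.1432)), (263, np.float64(-0.1963), np.float64(0.1425)), (266, np.float64(-0.1991), np.float64(0.1412)), (269, np.float64(-0.2023), np.float64(0.1388))]
320 [(242, np.float64(-0.1853), np.float64(0.1353)), (245, np.float64(-0.1864), np.float64(0.1381)), (248, np.float64(-0.1879), np.float64(0.1397)), (251, np.float64(-0.1902), np.float64(0.1392)), (254, np.float64(-0.1915), np.float64(0.1413)), (257, np.float64(-0.1929), np.float64(0.143)), (260, np.float64(-0.195), np.float64(0.143)), (263, np.float64(-0.1972), np.float64(0.1429)), (266, np.float64(-0.1999), np.float64(0.1418)), (269, np.float64(-0.2032), np.float64(0.1393))]
330 [(242, np.float64(-0.1863), np.float64(0.1327)), (245, np.float64(-0.1869), np.float64(0.1372)), (248, np.float64(-0.1881), np.float64(0.1396)), (251, np.float64(-0.1901), np.float64(0.1399)), (254, np.float64(-0.1914), np.float64(0.1419)), (257, np.float64(-0.1933), np.float64(0.1424)), (260, np.float64(-0.1951), np.float64(0.1431)), (263, np.float64(-0.1977), np.float64(0.1422)), (266, np.float64(-0.2005), np.float64(0.1408))]
```

```bash
python3 - <<'E'
from h import *
im,d=robot.get_image('side')
cv2.imwrite('pics/s3.png',cv2.resize(im[150:250,240:360],(720,600),interpolation=2)[:,:,::-1])
for k in robot.masks_of('side','lever_bar')[:2]:
    v,u=np.nonzero(k['pixels']);p=deproj('side',np.c_[u,v],d[v,u]);g=(d[v,u]>0)
    print(k['conf'],k['bbox'],np.percentile(p[g],[3,50,97],axis=0).round(3))
w=cv2.imread('pics/w3.png')[180:300,180:380];s=cv2.imread('pics/s3.png')
cv2.imwrite('pics/c3.png',np.vstack([cv2.resize(w,(500,300)),cv2.resize(s[60:],(500,300))]))
E
```

```text
0.51 [290.9, 199.4, 22.6, 16.8] [[ 0.53  -0.317  0.   ]
 [ 0.563 -0.185  0.143]
 [ 0.678 -0.099  0.159]]
```

View pics/c3.png

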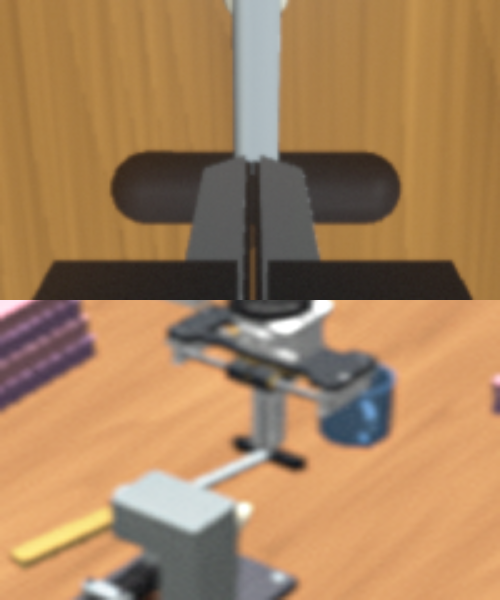

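```bash
python3 - <<'E'
from h import *
o=robot.get_obs();T=tool(o);im,d=robot.get_image('wrist')
M=np.array(robot.camera_params('wrist')['mount']);print(M.round(3),o['ft_force'],o['wrist_torque'],o['tool_pos'])
for c in(268,274,290,296):
    vs=np.arange(236,300,5);P=deproj('wrist',np.c_[np.full(len(vs),c),vs],d[vs,c],T=M)
    print(c,[(int(v),*(p*1000).round(0)) for v,p in zip(vs,P)])
E
```

```text
[[ 0.001 -0.255  0.967 -0.18 ]
 [ 1.    -0.    -0.001  0.002]
 [ 0.001  0.967  0.255 -0.074]
 [ 0.     0.     0.     1.   ]] [ 0.73567301 -3.3305938   4.27354136] [-0.92169896 -0.18040905  0.01827881] [ 0.56324711 -0.19144496  0.14246288]
268 [(236, np.float64(142.0), np.float64(-13.0), np.float64(35.0)), (241, np.float64(9.0), np.float64(-7.0), np.float64(-7.0)), (246, np.float64(-8.0), np.float64(-6.0), np.float64(-10.0)), (251, np.float64(-16.0), np.float64(-6.0), np.float64(-9.0)), (256, np.float64(-24.0), np.float64(-6.0), np.float64(-10.0)), (261, np.float64(-32.0), np.float64(-5.0), np.float64(-10.0)), (266, np.float64(-38.0), np.float64(-5.0), np.float64(-10.0)), (271, np.float64(-44.0), np.float64(-5.0), np.float64(-9.0)), (276, np.float64(-49.0), np.float64(-5.0), np.float64(-10.0)), (281, np.float64(-54.0), np.float64(-4.0), np.float64(-9.0)), (286, np.float64(-105.0), np.float64(-2.0), np.float64(-34.0)), (291, np.float64(-109.0), np.float64(-2.0), np.float64(-35.0)), (296, np.float64(-110.0), np.float64(-2.0), np.float64(-34.0))]
274 [(236, np.float64(3.0), np.float64(-3
[... 1695 characters left out ...]
float64(-7.0)), (246, np.float64(-8.0), np.float64(11.0), np.float64(-9.0)), (251, np.float64(-17.0), np.float64(11.0), np.float64(-10.0)), (256, np.float64(-24.0), np.float64(10.0), np.float64(-9.0)), (261, np.float64(-32.0), np.float64(10.0), np.float64(-10.0)), (266, np.float64(-37.0), np.float64(10.0), np.float64(-9.0)), (271, np.float64(-43.0), np.float64(9.0), np.float64(-9.0)), (276, np.float64(-50.0), np.float64(9.0), np.float64(-10.0)), (281, np.float64(-55.0), np.float64(9.0), np.float64(-10.0)), (286, np.float64(-105.0), np.float64(6.0), np.float64(-34.0)), (291, np.float64(-108.0), np.float64(6.0), np.float64(-34.0)), (296, np.float64(-110.0), np.float64(6.0), np.float64(-33.0))]
```

The bar's top is at about z 0.143 in both cameras, so the lever is at about 0.71 rad and about 15 mm remain. The bar follows the tool and its top lies near TCP height. Continuing in small steps.

Emit:
step_arm:
  series:
    - {"tx": 0.1, "ty": 0, "tz": -0.01, "rx": 0, "ry": 0, "rz": 0, "gripper": 0}
    - {"tx": 0.2, "ty": 0, "tz": -0.03, "rx": 0, "ry": 0, "rz": 0, "gripper": 0}
    - {"tx": 0.3, "ty": 0, "tz": -0.05, "rx": 0, "ry": 0, "rz": 0, "gripper": 0}
    - {"tx": 0.3, "ty": 0, "tz": -0.05, "rx": 0, "ry": 0, "rz": 0, "gripper": 0}

```text
t: 6.5
tool_pos: [0.5633, -0.1899, 0.1334]
tcp_rot: [1.226, 1.201, -1.225]
ft_force: [-0.0, -4.6, 5.7]
grip_width: 0.0005
```

```bash
cat > bar.py <<'E'
from h import *
o=robot.get_obs();T=tool(o);print(o['t'],o['tool_pos'].round(4),o['ft_force'].round(1))
im,d=robot.get_image('wrist');M=T@np.array(robot.camera_params('wrist')['mount'])
for c in(240,325):
    vs=np.arange(225,285);P=deproj('wrist',np.c_[np.full(len(vs),c),vs],d[vs,c],T=M);P=P[P[:,2]>P[:,2].max()-.008]
    print('bar top',np.sort(P[:,2])[-6:].mean().round(4),'y',P[np.argsort(P[:,2])[-8:],1].mean().round(4))
E
python3 bar.py
```

```text
6.5 [ 0.5633 -0.1899  0.1334] [-0.  -4.6  5.7]
bar top 0.2368 y -0.1562
bar top 0.238 y -0.1561
```

```bash
sed -i 's/225,285/225,270/' bar.py; python3 bar.py
```

```text
6.55 [ 0.5633 -0.1899  0.1335] [ 0.5 -4.2  4.6]
bar top 0.1344 y -0.1921
bar top 0.1345 y -0.1927
```

Emit:
step_arm:
  series:
    - {"tx": 0.1, "ty": 0, "tz": -0.02, "rx": 0, "ry": 0, "rz": 0, "gripper": 0}
    - {"tx": 0.2, "ty": 0, "tz": -0.04, "rx": 0, "ry": 0, "rz": 0, "gripper": 0}
    - {"tx": 0.2, "ty": 0, "tz": -0.04, "rx": 0, "ry": 0, "rz": 0, "gripper": 0}

```text
t: 6.98
tool_pos: [0.5633, -0.1887, 0.1276]
tcp_rot: [1.226, 1.201, -1.225]
ft_force: [-0.1, -2.3, 4.9]
grip_width: 0.0002
```

```bash
python3 bar.py
```

```text
6.975 [ 0.5633 -0.1887  0.1276] [-0.1 -2.3  4.9]
bar top 0.1284 y -0.1912
bar top 0.1282 y -0.1914
```

Emit:
step_arm:
  series:
    - {"tx": 0.1, "ty": 0, "tz": -0.01, "rx": 0, "ry": 0, "rz": 0, "gripper": 0}
    - {"tx": 0.15, "ty": 0, "tz": -0.01, "rx": 0, "ry": 0, "rz": 0, "gripper": 0}
    - {"tx": 0.15, "ty": 0, "tz": -0.01, "rx": 0, "ry": 0, "rz": 0, "gripper": 0}

```text
t: 7.4
tool_pos: [0.5636, -0.1884, 0.1253]
tcp_rot: [1.226, 1.2, -1.225]
ft_force: [-11.4, -0.1, 35.2]
grip_width: 0.0006
```

```bash
python3 bar.py
```

```text
7.4 [ 0.5636 -0.1884  0.1253] [-11.4  -0.1  35.2]
bar top 0.1269 y -0.1897
bar top 0.1269 y -0.1911
```

The stop is reached: bar top at 0.127 and the force jumped to 35 N. Lifting back along the arc.

Emit:
step_arm:
  series:
    - {"tx": -0.6, "ty": 0, "tz": 0.1, "rx": 0, "ry": 0, "rz": 0, "gripper": 0}
    - {"tx": -1.4, "ty": 0, "tz": 0.2, "rx": 0, "ry": 0, "rz": 0, "gripper": 0}
    - {"tx": -2.4, "ty": 0, "tz": 0.2, "rx": 0, "ry": 0, "rz": 0, "gripper": 0}
    - {"tx": -3.4, "ty": 0, "tz": 0, "rx": 0, "ry": 0, "rz": 0, "gripper": 0}
    - {"tx": -4.3, "ty": 0, "tz": -0.4, "rx": 0, "ry": 0, "rz": 0, "gripper": 0}
    - {"tx": -5.2, "ty": 0, "tz": -0.4, "rx": 0, "ry": 0, "rz": 0, "gripper": 0}
    - {"tx": -6.2, "ty": 0, "tz": -0.4, "rx": 0, "ry": 0, "rz": 0, "gripper": 0}
    - {"tx": -7.0, "ty": 0, "tz": -0.4, "rx": 0, "ry": 0, "rz": 0, "gripper": 0}
    - {"tx": -7.0, "ty": 0, "tz": -0.4, "rx": 0, "ry": 0, "rz": 0, "gripper": 0}
    - {"tx": -7.0, "ty": 0, "tz": -0.4, "rx": 0, "ry": 0, "rz": 0, "gripper": 0}
    - {"tx": -7.0, "ty": 0, "tz": -0.4, "rx": 0, "ry": 0, "rz": 0, "gripper": 0}

```text
t: 8.82
tool_pos: [0.5635, -0.1764, 0.3342]
tcp_rot: [1.225, 1.202, -1.226]
ft_force: [-0.3, -0.4, 0.4]
grip_width: 0.0001
```

```bash
python3 - <<'E'
from h import *
o=robot.get_obs();T=tool(o);print(o['t'],o['tool_pos'],o['ft_force'])
im,d=robot.get_image('wrist');cv2.imwrite('pics/w4.png',im[:,:,::-1])
M=T@np.array(robot.camera_params('wrist')['mount'])
for n in('lever_bar',):
    for m in robot.mark_of('wrist',n)[:1]:
        u=np.clip(np.round(m['at']).astype(int),0,[559,419]);print(n,m['conf'],m['at'],deproj('wrist',m['at'],d[u[1],u[0]],T=M).round(4))
E
```

```text
8.825 [ 0.56348371 -0.1763962   0.3342336 ] [-0.31056169 -0.362765    0.43162601]
lever_bar 0.67 [282.5, 222.9] [[ 0.5665 -0.1755  0.26  ]]
```

The lever is back up (bar top at 0.260). Moving above the button.

Emit:
step_arm:
  series:
    - {"tx": 0, "ty": 0, "tz": -1.5, "rx": 0, "ry": 0, "rz": 0, "gripper": 0}
    - {"tx": 0, "ty": 0, "tz": -3, "rx": 0, "ry": 0, "rz": 0, "gripper": 0}
    - {"tx": 0, "ty": 0.05, "tz": -4.5, "rx": 0, "ry": 0, "rz": 0, "gripper": 0}
    - {"tx": 0, "ty": 0.1, "tz": -6, "rx": 0, "ry": 0, "rz": 0, "gripper": 0}
    - {"tx": 0, "ty": 0.1, "tz": -7.5, "rx": 0, "ry": 0, "rz": 0, "gripper": 0}
    - {"tx": 0, "ty": 0.1, "tz": -8.5, "rx": 0, "ry": 0, "rz": 0, "gripper": 0}
    - {"tx": 1.2, "ty": 0.1, "tz": -8.5, "rx": 0, "ry": 0, "rz": 0, "gripper": 0}
    - {"tx": 2.4, "ty": 0.1, "tz": -8.5, "rx": 0, "ry": 0, "rz": 0, "gripper": 0}
    - {"tx": 3.5, "ty": 0.1, "tz": -8.5, "rx": 0, "ry": 0, "rz": 0, "gripper": 0}
    - {"tx": 3.5, "ty": 0.1, "tz": -8.5, "rx": 0, "ry": 0, "rz": 0, "gripper": 0}

```text
t: 10.18
tool_pos: [0.5707, 0.0782, 0.2278]
tcp_rot: [1.223, 1.204, -1.229]
ft_force: [0.4, -0.5, 0.8]
grip_width: 0.0004
```

```bash
cat > look.py <<'E'
from h import *
import sys
o=robot.get_obs();T=tool(o);print(o['t'],o['tool_pos'].round(4),o['ft_force'].round(1))
im,d=robot.get_image('wrist');cv2.imwrite(sys.argv[1],im[:,:,::-1])
M=T@np.array(robot.camera_params('wrist')['mount'])
for n in('lever_bar','button_top','pull_grip'):
    for m in robot.mark_of('wrist',n)[:1]:
        u=np.clip(np.round(m['at']).astype(int),0,[559,419]);print(n,m['conf'],np.round(m['at']),deproj('wrist',m['at'],d[u[1],u[0]],T=M).round(4))
E
python3 look.py pics/w5.png
```

```text
10.175 [0.5707 0.0782 0.2278] [ 0.4 -0.5  0.8]
button_top 0.85 [282. 209.] [[0.5728 0.0803 0.1027]]
pull_grip 0.58 [280. 138.] [[0.5728 0.153  0.0862]]
```

View pics/w5.png

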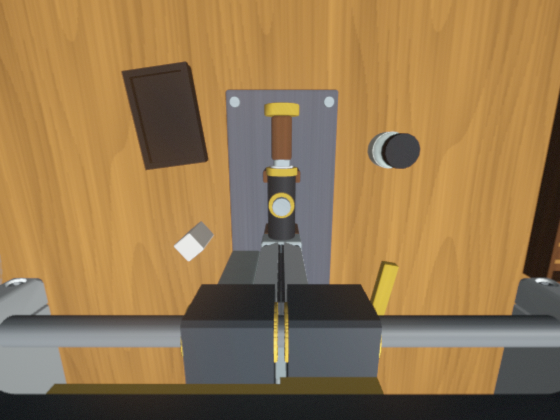

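The button is at (282,206) and measures (0.573, 0.080, 0.103), which matches the expected height. The grip is at (280,138), at (0.573, 0.153). The fingers are aligned within 2 mm, so I'll descend and press.

Emit:
step_arm:
  series:
    - {"tx": 1.2, "ty": 0.05, "tz": -0.07, "rx": 0, "ry": 0, "rz": 0, "gripper": 0}
    - {"tx": 2.4, "ty": 0.05, "tz": -0.07, "rx": 0, "ry": 0, "rz": 0, "gripper": 0}
    - {"tx": 3.2, "ty": 0.05, "tz": -0.07, "rx": 0, "ry": 0, "rz": 0, "gripper": 0}
    - {"tx": 3.4, "ty": 0.05, "tz": -0.07, "rx": 0, "ry": 0, "rz": 0, "gripper": 0}
    - {"tx": 3.55, "ty": 0.05, "tz": -0.07, "rx": 0, "ry": 0, "rz": 0, "gripper": 0}
    - {"tx": 3.55, "ty": 0.05, "tz": -0.07, "rx": 0, "ry": 0, "rz": 0, "gripper": 0}

```text
t: 11.12
tool_pos: [0.5749, 0.0811, 0.1259]
tcp_rot: [1.228, 1.199, -1.223]
ft_force: [0.7, -0.5, -0.4]
grip_width: 0.0004
```

Emit:
step_arm:
  series:
    - {"tx": 0.1, "ty": -0.07, "tz": 0, "rx": 0, "ry": 0, "rz": 0, "gripper": 0}
    - {"tx": 0.2, "ty": -0.07, "tz": 0, "rx": 0, "ry": 0, "rz": 0, "gripper": 0}
    - {"tx": 0.2, "ty": -0.07, "tz": 0, "rx": 0, "ry": 0, "rz": 0, "gripper": 0}

```text
t: 11.5
tool_pos: [0.5728, 0.0811, 0.1198]
tcp_rot: [1.227, 1.199, -1.223]
ft_force: [0.4, 0.4, 0.1]
grip_width: 0.0006
```

Emit:
step_arm:
  series:
    - {"tx": 0.2, "ty": 0, "tz": 0, "rx": 0, "ry": 0, "rz": 0, "gripper": 0}
    - {"tx": 0.4, "ty": 0, "tz": 0, "rx": 0, "ry": 0, "rz": 0, "gripper": 0}
    - {"tx": 0.4, "ty": 0, "tz": 0, "rx": 0, "ry": 0, "rz": 0, "gripper": 0}

```text
t: 11.88
tool_pos: [0.5724, 0.081, 0.107]
tcp_rot: [1.227, 1.2, -1.224]
ft_force: [-0.1, -0.8, -0.3]
grip_width: 0.0002
```

```bash
python3 look.py pics/w6.png; python3 - <<'E'
from h import *
im,d=robot.get_image('side')
w=cv2.imread('pics/w6.png')[120:280,180:380]
cv2.imwrite('pics/c6.png',np.vstack([cv2.resize(w,(375,300)),cv2.resize(im[210:300,200:312],(375,300))[:,:,::-1]]))
E
```

```text
11.875 [0.5724 0.081  0.107 ] [-0.1 -0.8 -0.3]
button_top 0.51 [278. 254.] [[0.5726 0.0893 0.1245]]
pull_grip 0.67 [422. 159.] [[0.6907 0.1369 0.0439]]
```

View pics/c6.png

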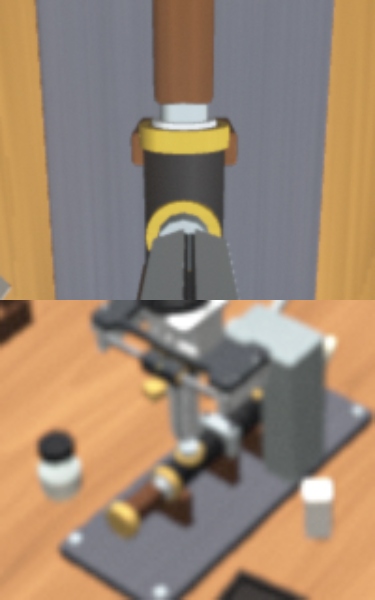

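The closed fingertips are just above the button, which is still out, so the tip really sits at about TCP height. Continuing down.

Emit:
step_arm:
  series:
    - {"tx": 0.1, "ty": 0, "tz": 0.02, "rx": 0, "ry": 0, "rz": 0, "gripper": 0}
    - {"tx": 0.2, "ty": 0, "tz": 0.02, "rx": 0, "ry": 0, "rz": 0, "gripper": 0}
    - {"tx": 0.3, "ty": 0, "tz": 0.02, "rx": 0, "ry": 0, "rz": 0, "gripper": 0}
    - {"tx": 0.3, "ty": 0, "tz": 0.02, "rx": 0, "ry": 0, "rz": 0, "gripper": 0}

```text
t: 12.62
tool_pos: [0.5728, 0.0805, 0.0986]
tcp_rot: [1.227, 1.199, -1.223]
ft_force: [0.1, -0.5, 0.4]
grip_width: 0.0009
```

Emit:
step_arm:
  series:
    - {"tx": 0.1, "ty": 0, "tz": 0, "rx": 0, "ry": 0, "rz": 0, "gripper": 0}
    - {"tx": 0.15, "ty": 0, "tz": 0, "rx": 0, "ry": 0, "rz": 0, "gripper": 0}
    - {"tx": 0.15, "ty": 0, "tz": 0, "rx": 0, "ry": 0, "rz": 0, "gripper": 0}

```text
t: 13.0
tool_pos: [0.573, 0.0806, 0.0945]
tcp_rot: [1.228, 1.199, -1.223]
ft_force: [-2.4, -1.0, 9.1]
grip_width: 0.0002
```

Emit:
step_arm:
  series:
    - {"tx": 0.07, "ty": 0, "tz": 0, "rx": 0, "ry": 0, "rz": 0, "gripper": 0}
    - {"tx": 0.13, "ty": 0, "tz": 0, "rx": 0, "ry": 0, "rz": 0, "gripper": 0}
    - {"tx": 0.13, "ty": 0, "tz": 0, "rx": 0, "ry": 0, "rz": 0, "gripper": 0}

```text
t: 13.38
tool_pos: [0.5733, 0.0807, 0.0939]
tcp_rot: [1.227, 1.197, -1.223]
ft_force: [-22.0, -4.9, 59.1]
grip_width: 0.0006
```

Hard stop: 59 N at the height where the button should be flush. Lifting to verify, and opening the fingers for the grasp.

Emit:
step_arm:
  series:
    - {"tx": -0.5, "ty": 0, "tz": 0, "rx": 0, "ry": 0, "rz": 0, "gripper": 0}
    - {"tx": -1.5, "ty": 0, "tz": 0, "rx": 0, "ry": 0, "rz": 0, "gripper": 0}
    - {"tx": -3, "ty": 0, "tz": 0, "rx": 0, "ry": 0, "rz": 0, "gripper": 60}
    - {"tx": -3.5, "ty": 0, "tz": 0, "rx": 0, "ry": 0, "rz": 0, "gripper": 60}
    - {"tx": -3.5, "ty": 0, "tz": 0, "rx": 0, "ry": 0, "rz": 0, "gripper": 60}
    - {"tx": -3.5, "ty": 0, "tz": 0, "rx": 0, "ry": 0, "rz": 0, "gripper": 60}

```text
t: 14.12
tool_pos: [0.5723, 0.0804, 0.1974]
tcp_rot: [1.226, 1.198, -1.224]
ft_force: [0.3, -0.0, -0.1]
grip_width: 0.037
```

```bash
python3 look.py pics/w7.png; python3 - <<'E'
from h import *
o=robot.get_obs();M=tool(o)@np.array(robot.camera_params('wrist')['mount']);im,d=robot.get_image('wrist')
for m in robot.mark_of('wrist','button_top')[:1]:
    u,v=np.round(m['at']).astype(int);g=np.mgrid[v-4:v+5,u-4:u+5].reshape(2,-1)
    P=deproj('wrist',g[::-1].T,d[g[0],g[1]],T=M);print('button z',np.median(P[:,2]),P[:,2].reshape(9,9)[::2,::2].round(4))
E
```

```text
14.125 [0.5723 0.0804 0.1974] [ 0.3 -0.  -0.1]
button_top 0.6 [277. 218.] [[0.5701 0.0783 0.0944]]
pull_grip 0.79 [280. 137.] [[0.5749 0.1561 0.0865]]
button z 0.09498877368587316 [[0.0947 0.0944 0.0948 0.0937 0.0952]
 [0.0937 0.0955 0.0952 0.0954 0.095 ]
 [0.0948 0.0937 0.0942 0.0953 0.095 ]
 [0.0957 0.0948 0.095  0.0953 0.0956]
 [0.0947 0.0942 0.0938 0.0955 0.0959]]
```

View pics/w7.png

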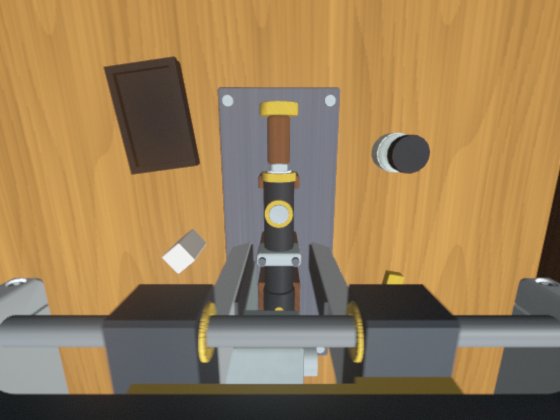

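The button reads 0.095 m, so it is fully in. It is at (278,214) in the picture, with the grip at (279,139). Moving over the grip and down.

Emit:
step_arm:
  series:
    - {"tx": 0, "ty": 0.05, "tz": -1.3, "rx": 0, "ry": 0, "rz": 0, "gripper": 60}
    - {"tx": 0, "ty": 0.05, "tz": -2.6, "rx": 0, "ry": 0, "rz": 0, "gripper": 60}
    - {"tx": 0, "ty": 0.05, "tz": -2.6, "rx": 0, "ry": 0, "rz": 0, "gripper": 60}
    - {"tx": 1, "ty": 0.05, "tz": -2.6, "rx": 0, "ry": 0, "rz": 0, "gripper": 60}
    - {"tx": 2, "ty": 0.05, "tz": -2.6, "rx": 0, "ry": 0, "rz": 0, "gripper": 60}
    - {"tx": 3, "ty": 0.05, "tz": -2.6, "rx": 0, "ry": 0, "rz": 0, "gripper": 60}
    - {"tx": 4, "ty": 0.05, "tz": -2.6, "rx": 0, "ry": 0, "rz": 0, "gripper": 60}
    - {"tx": 4.5, "ty": 0.05, "tz": -2.6, "rx": 0, "ry": 0, "rz": 0, "gripper": 60}
    - {"tx": 4.5, "ty": 0.05, "tz": -2.6, "rx": 0, "ry": 0, "rz": 0, "gripper": 60}

```text
t: 15.55
tool_pos: [0.5759, 0.1582, 0.0627]
tcp_rot: [1.226, 1.198, -1.225]
ft_force: [0.0, 0.6, 0.9]
grip_width: 0.0597
```

```bash
python3 look.py pics/w8.png; python3 - <<'E'
from h import *
im,d=robot.get_image('side')
w=cv2.imread('pics/w8.png')[120:300,160:400]
cv2.imwrite('pics/c8.png',np.vstack([cv2.resize(w,(400,300)),cv2.resize(im[210:300,180:300],(400,300))[:,:,::-1]]))
E
```

```text
15.55 [0.5759 0.1582 0.0627] [0.  0.6 0.9]
button_top 0.72 [275. 395.] [[0.5768 0.1825 0.195 ]]
pull_grip 0.59 [275. 269.] [[0.5741 0.1594 0.0865]]
```

View pics/c8.png

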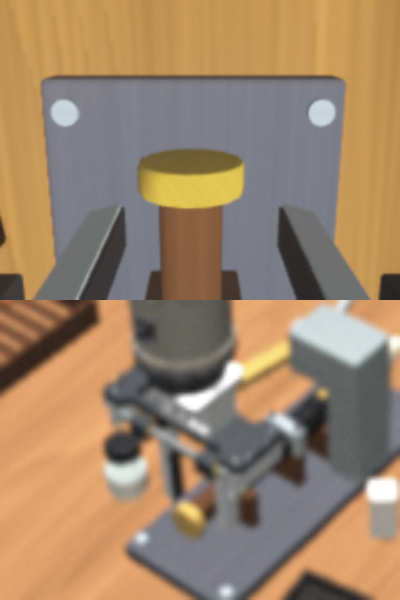

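The fingers straddle the wooden bar just inside the flange. Closing.

Emit:
step_arm:
  series:
    - {"tx": 0, "ty": -0.03, "tz": 0, "rx": 0, "ry": 0, "rz": 0, "gripper": 5}
    - {"tx": 0, "ty": -0.03, "tz": 0, "rx": 0, "ry": 0, "rz": 0, "gripper": 5}
    - {"tx": 0, "ty": -0.03, "tz": 0, "rx": 0, "ry": 0, "rz": 0, "gripper": 5}
    - {"tx": 0, "ty": -0.03, "tz": 0, "rx": 0, "ry": 0, "rz": 0, "gripper": 5}
    - {"tx": 0, "ty": -0.03, "tz": 0, "rx": 0, "ry": 0, "rz": 0, "gripper": 5}
    - {"tx": 0, "ty": -0.03, "tz": 0, "rx": 0, "ry": 0, "rz": 0, "gripper": 5}

```text
t: 16.55
tool_pos: [0.5738, 0.1589, 0.0638]
tcp_rot: [1.225, 1.199, -1.225]
ft_force: [-11.0, 0.7, 4.2]
grip_width: 0.0218
```

Emit:
step_arm:
  series:
    - {"tx": 0, "ty": -0.03, "tz": -0.4, "rx": 0, "ry": 0, "rz": 0, "gripper": 5}
    - {"tx": 0, "ty": -0.03, "tz": -0.8, "rx": 0, "ry": 0, "rz": 0, "gripper": 5}
    - {"tx": 0, "ty": -0.03, "tz": -1.2, "rx": 0, "ry": 0, "rz": 0, "gripper": 5}
    - {"tx": 0, "ty": -0.03, "tz": -1.5, "rx": 0, "ry": 0, "rz": 0, "gripper": 5}
    - {"tx": 0, "ty": -0.03, "tz": -1.8, "rx": 0, "ry": 0, "rz": 0, "gripper": 5}
    - {"tx": 0, "ty": -0.03, "tz": -2.1, "rx": 0, "ry": 0, "rz": 0, "gripper": 5}
    - {"tx": 0, "ty": -0.03, "tz": -2.4, "rx": 0, "ry": 0, "rz": 0, "gripper": 5}
    - {"tx": 0, "ty": -0.03, "tz": -2.7, "rx": 0, "ry": 0, "rz": 0, "gripper": 5}
    - {"tx": 0, "ty": -0.03, "tz": -3.0, "rx": 0, "ry": 0, "rz": 0, "gripper": 5}
    - {"tx": 0, "ty": -0.03, "tz": -3.0, "rx": 0, "ry": 0, "rz": 0, "gripper": 5}

```text
t: 17.8
tool_pos: [0.5747, 0.2491, 0.0635]
tcp_rot: [1.224, 1.199, -1.226]
ft_force: [-1.5, -7.8, 3.3]
grip_width: 0.0216
```

```bash
python3 look.py pics/w9.png
```

```text
17.8 [0.5747 0.2491 0.0635] [-1.5 -7.8  3.3]
button_top 0.47 [426. 335.] [[0.6097 0.2799 0.1865]]
pull_grip 0.59 [278. 274.] [[0.5748 0.2473 0.0868]]
```

Emit:
step_arm:
  series:
    - {"tx": 0, "ty": 0, "tz": -0.25, "rx": 0, "ry": 0, "rz": 0, "gripper": 5}
    - {"tx": 0, "ty": 0, "tz": -0.45, "rx": 0, "ry": 0, "rz": 0, "gripper": 5}
    - {"tx": 0, "ty": 0, "tz": -0.6, "rx": 0, "ry": 0, "rz": 0, "gripper": 5}
    - {"tx": 0, "ty": 0, "tz": -0.68, "rx": 0, "ry": 0, "rz": 0, "gripper": 5}
    - {"tx": 0, "ty": 0, "tz": -0.68, "rx": 0, "ry": 0, "rz": 0, "gripper": 5}

```text
t: 18.62
tool_pos: [0.5751, 0.2681, 0.0632]
tcp_rot: [1.223, 1.197, -1.228]
ft_force: [-2.7, -8.5, 4.7]
grip_width: 0.0218
```

Emit:
step_arm:
  series:
    - {"tx": 0, "ty": 0, "tz": -0.05, "rx": 0, "ry": 0, "rz": 0, "gripper": 5}
    - {"tx": 0, "ty": 0, "tz": -0.1, "rx": 0, "ry": 0, "rz": 0, "gripper": 5}
    - {"tx": 0, "ty": 0, "tz": -0.1, "rx": 0, "ry": 0, "rz": 0, "gripper": 5}
    - {"tx": 0, "ty": 0, "tz": -0.1, "rx": 0, "ry": 0, "rz": 0, "gripper": 5}

```text
t: 19.12
tool_pos: [0.5752, 0.2692, 0.0629]
tcp_rot: [1.222, 1.195, -1.231]
ft_force: [-2.9, -12.1, 5.1]
grip_width: 0.0219
```

```bash
python3 look.py pics/w10.png; python3 - <<'E'
from h import *
im,d=robot.get_image('side');im2,_=robot.get_image('top')
w=cv2.imread('pics/w10.png')[120:300,160:400]
cv2.imwrite('pics/c10.png',np.vstack([np.hstack([cv2.resize(w,(400,300)),cv2.resize(im[200:320,150:310],(400,300))[:,:,::-1]]),cv2.resize(im2[120:270,120:420],(800,300))[:,:,::-1]]))
E
```

```text
19.125 [0.5752 0.2692 0.0629] [ -2.9 -12.1   5.1]
pull_grip 0.72 [279. 269.] [[0.5758 0.2706 0.0864]]
```

View pics/c10.png

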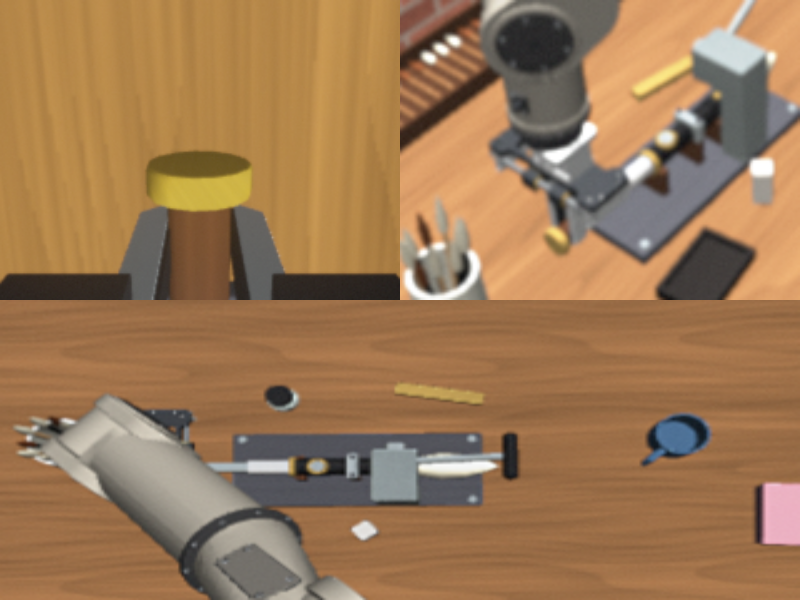

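The handle is fully out: 110 mm of travel, and the force rose from 8.5 to 12 N at the second stop. Grip held, lever up, and the bystanders in view have not moved.

```bash
python3 - <<'E'
from h import *
o=robot.get_obs();print(o['t'],o['tool_pos'],o['ft_force'],o['grip_width'],abs(o['qvel']).max())
robot.close_job()
E
```

```text
19.425 [0.5752587  0.26920585 0.06293084] [ -2.92764427 -12.12591364   5.0111077 ] 0.02157322245425304 0.0013381968756310044
the job is handed in; nothing more can be done
```

I finished every step and handed the job in at 19.4 s of the 64 s allowed. My last checks all agreed that it worked, except that I never measured the rivet directly.

- **Lever and rivet:** I pushed the lever down to its stop. The bar's top came to about 127 mm and the force jumped to 35 N. A full stroke should drive the rivet home, but I only inferred that. The bar was back at 260 mm before I moved on.
- **Button:** Its top face measured 95 mm, so it is fully in. The force was 59 N at the hard stop.
- **Handle:** I drew it out 110 mm to the second stop, where the pull rose from 8.5 N to 12 N. The arm stood still, with the fingers closed on the 22 mm bar when I handed in.
- **Bystanders:** Those visible in the last pictures stood where they started. I did not measure their positions again.

One measurement disagreed with the description. With the fingers closed, they made contact at about the TCP's height, not 22 mm ahead of it. I therefore went by the force and depth readings instead.

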